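# Run a fingertip along the spice box to fold its lids shut

## Task

The five flip lids of the wooden spice box have been left standing open. Starting from the dark end block, run your closed fingertips lightly along the row so that each lid is folded down in turn, first to last (the orange one), until all five lie shut flat, then take the hand away. Only touch the lids gently: do not lift, tip or shift the box, and leave the jars and everything else on the worktop alone.

Things in the scene. Friction and masses are not known exactly. Their poses are not given: they have to be found in the camera images.
- spice_box: loose wooden spice box, 1 to 1.6 kg, 60 mm (its x) by 278 mm (its y, the row), 54 mm tall with lids shut; origin at the centre of its underside, z up. At its +y end (robot's left) a solid dark wooden end block 50 mm long, its flat top level with the shut lids; then towards -y five lids, 44 mm apart, first hinge line at y = +88 mm. The row lies within 38 degrees of the world's y
- row_start (a point): point on the box's centre line on top of the dark end block, 54 mm above the box's underside and 29 mm before the first lid's hinge: a place to begin; axes as the box's
- row_end (a point): point on the box's centre line at the free edge of the fifth (orange) lid when shut, at the level of the shut lids' upper faces, 54 mm above the box's underside; 248 mm from row_start towards the box's -y; axes as the box's
- lid1 (a joint): hinge angle of one mint green flip lid, the first, next to the dark end block: 52 mm across the box, 42 mm along the row, 4 mm thick. Hinged on its edge nearest the dark end block (box y = 88 mm, 52 mm up); the free edge rises. 0 = shut flat, 1.57 = upright, stop at 1.9; starts at 0.7 to 1.6. Stiff hinge (0.02 N m, 0.5 N at the free edge): stays where it is left
- lid2 (a joint): hinge angle of one mint green flip lid, number 2 from the dark end block: 52 mm across the box, 42 mm along the row, 4 mm thick. Hinged on its edge nearest the dark end block (box y = 44 mm, 52 mm up); the free edge rises. 0 = shut flat, 1.57 = upright, stop at 1.9; starts at 0.7 to 1.6. Stiff hinge (0.02 N m, 0.5 N at the free edge): stays where it is left
- lid3 (a joint): hinge angle of one mint green flip lid, number 3 from the dark end block: 52 mm across the box, 42 mm along the row, 4 mm thick. Hinged on its edge nearest the dark end block (box y = 0 mm, 52 mm up); the free edge rises. 0 = shut flat, 1.57 = upright, stop at 1.9; starts at 0.7 to 1.6. Stiff hinge (0.02 N m, 0.5 N at the free edge): stays where it is left
- lid4 (a joint): hinge angle of one mint green flip lid, number 4 from the dark end block: 52 mm across the box, 42 mm along the row, 4 mm thick. Hinged on its edge nearest the dark end block (box y = -44 mm, 52 mm up); the free edge rises. 0 = shut flat, 1.57 = upright, stop at 1.9; starts at 0.7 to 1.6. Stiff hinge (0.02 N m, 0.5 N at the free edge): stays where it is left
- lid5 (a joint): hinge angle of one orange flip lid, the last: 52 mm across the box, 42 mm along the row, 4 mm thick. Hinged on its edge nearest the dark end block (box y = -88 mm, 52 mm up); the free edge rises. 0 = shut flat, 1.57 = upright, stop at 1.9; starts at 0.7 to 1.6. Stiff hinge (0.02 N m, 0.5 N at the free edge): stays where it is left
- pepper_jar: closed glass spice jar with black cap, 42 mm across, 85 mm tall; origin at the centre of its underside. Stands on the worktop just beyond the box (its far, +x side), not to be disturbed
- paprika_jar: the same kind of jar with a red cap, 42 mm across, 85 mm tall; origin at the centre of its underside. Also stands just beyond the box, not to be disturbed
- mint_bowl: pale green bowl, 150 mm across, 80 mm tall, to the robot's right; bystander, origin at the centre of its underside
- onion: red onion, 80 mm across, 78 mm tall, to the robot's left; bystander, origin at the centre of its underside
- courgette: dark green courgette 48 mm thick and 235 mm long, lying to the robot's right; bystander, origin under its middle, x along its length
- grater: steel box grater with black handle, 66 x 90 mm, 222 mm tall, to the robot's left; bystander, origin at the centre of its underside
- mug: white mug, 80 mm across, 92 mm tall, to the robot's left; bystander, origin at the centre of its underside

How it is judged:
On the way, in this order (a step that is already met when the one before it is completed fails the run):
1. the first lid is shut (below 0.12 rad) (value of joint lid1 below 0.12 rad), for 0.1 s.
2. the second lid is shut (below 0.12 rad) (value of joint lid2 below 0.12 rad), for 0.1 s.
3. the third lid is shut (below 0.12 rad) (value of joint lid3 below 0.12 rad), for 0.1 s.
4. the fourth lid is shut (below 0.12 rad) (value of joint lid4 below 0.12 rad), for 0.1 s.
5. the orange fifth lid is shut (below 0.12 rad) (value of joint lid5 below 0.12 rad), for 0.1 s.
At the end, for the whole second after the job is handed in: All five lids are shut to within 0.12 rad (free edge less than 5 mm up) and at rest; the box stands flat (within 0.05 rad), at rest, within 25 mm of where it stood, and every jar and bystander is within 20 mm of its start (value of joint each of lid1, lid2, lid3, lid4, lid5 below 0.12 rad and distance of spice_box from where it was at the start of the episode below 0.025 m and angle between spice_box's own z axis and vertical below 0.05 rad and linear speed of spice_box below 0.02 m/s and velocity of joint each of lid1, lid2, lid3, lid4, lid5 below 0.1 rad/s and distance of each of pepper_jar, paprika_jar, mint_bowl, onion, courgette, grater, mug from where it was at the start of the episode below 0.02 m); the robot touches nothing.
It fails at once if the spice box is shifted more than 25 mm, lifted or carried (distance of spice_box from where it was at the start of the episode above 0.025 m or height (world z) of spice_box above 0.008 m).
It fails at once if the spice box is tipped by more than 0.12 rad (angle between spice_box's own z axis and vertical above 0.12 rad).
It fails at once if the fingers bear on the box or its lids with more than 30 N (contact force between the fingers and spice_box above 30 N).
It fails at once if a jar or another thing on the worktop is moved by more than 20 mm (distance of any of pepper_jar, paprika_jar, mint_bowl, onion, courgette, grater, mug from where it was at the start of the episode above 0.02 m).
It also fails if it takes over 40 s, if anything falls off the work surface, if the arm or the gripper's body presses on something with over 40 N, if the wrist force passes 120 N, or if a joint passes its speed limit or range.

## Robot

A 7-joint arm with a two-finger parallel gripper is mounted at the origin on the work surface. World frame = base frame: x ahead of the robot, y to its left, z up, the work surface at z = 0. Lengths are in m, angles in rad, forces in N, time in s.
With the tool pointing down it reaches from about 0.4 to 0.9 m from the base axis. Payload 5.5 kg.
Tool frame: the origin (TCP) lies at the very end of the fingers, on their centre line; the grasp point (between the pads) lies 19 mm behind it; z points along the fingers, y is the line along which they close (so a half turn about z gives the same grasp; the last joint's range is limited). The gripper opens to 85 mm and grips with 20 to 120 N. Pads are 22 mm wide; open, the fingers measure 114 mm over their backs; the gripper's body (76 mm by 85 mm) begins 54 mm behind the grasp point. The pads swing forward as they close: fully open they stand 13 mm farther back than shut.
Start: joints at [1.503, 0.501, -0.427, 1.55, 0.221, 1.138, -0.21], TCP at [0.211, -0.615, 0.231] pointing down, gripper open.
Joint ranges: [-2.88, 2.88], [-0.31, 2.03], [-1.54, 1.56], [0.2, 2.42], [-1.41, 4.55], [0.19, 2.02], [-2.57, 2.57]. Speed limits (rad/s): [2.57, 2.57, 3.14, 3.14, 3.14, 3.14, 3.14].

## Interface

Orientations are given as a unit quaternion [w, x, y, z].
In Python, from bench import * gives the robot as it stands. The module is installed in compiled form; this text tells all that it offers.
- The arm moves only by the tool step_arm, never from a script. Its argument "steps" is a list of rows, each an object of numbers: "fingers": the opening, from 0 (shut) to 1 (fully open); "x", "y", "z": the shift along the world's x, y, z in m; "wx", "wy", "wz": the turn, a rotation vector about the world's x, y, z in rad. In form: [{"fingers": .., "x": .., "y": .., "z": .., "wx": .., "wy": .., "wz": ..}, ...]. A call has exactly 8 rows; each row is the pose to reach, as a shift and turn from the pose commanded when the call began; what a row does not reach only later rows make up. A row lasts 1/12 s, in which the tool goes at most 41.7 mm and 7.16 degrees, less where a joint would pass 70% of its speed; a pose out of reach is approached as far as the arm can. A call with a gripper value outside its range is refused whole. The fingers move at their own pace and stop on an object; the grip force is fixed at half the most. Time passes only in rows, so rows that repeat a pose let the fingers close, or fill a call up. It gives the time, the measured TCP pose, the force, the opening and the grip force at its end, in the units of the state.
- get_obs(): the state, without advancing time (a new reading comes with each control period).
- snapshot(name): name is "side" or "top"; returns (picture, depth): 480x640x3 uint8, red, green, blue; 480x640 float32, m along the optical axis (not along the pixel's ray), 0 where there is no reading.
- camera_info(name): a dict with "camera_matrix" (3x3 intrinsics, pixels), "R" (3x3) and "t" (3): a world point X has camera coordinates R X + t. Camera axes: x right, y down, z forward; pixel columns grow to the right and rows downward; lengths in m; the calibration is good to about 2 mm. A picture is of the moment at which its call begins. camera_info takes no time and is no camera call.
- close_job(): hands the job in; it is judged then, once.
The state is a dict: "time": time; "joints": joint angles; "qvel": joint speeds; "tau": joint torques, N m; "eef_pos": TCP position; "ee_rot": TCP orientation; "ft_force": force on the tool from outside, world axes, zero at the start; "torque": the same for the moment, N m; "width": finger opening in m; "finger_force": force on a finger pad.
Only numpy, scipy, OpenCV 4.12 (cv2) and the standard library are available. Lean on these libraries where they do the work, as an engineer would, in place of code of your own. Each camera call takes 0.05 s, during which the arm holds its last target. There are 200 camera calls.

## Working session

There is one attempt and no reset: what is moved stays moved. The work goes in short steps, Python scripts to look and compute and a tool call to move; the robot and the scene stay as the last step left them, time stands still between calls to the robot, and variables do not carry over. Pictures are saved under pics/ and viewed, at most 10 in all, crops included, and the job is handed in when it is done.

Besides the shell and the picture viewer there is one more tool, called after "Emit:" by a JSON object that holds its "api" and its "payload", one argument or row to a line. step_arm: Moves the arm, as the interface text tells. Its arguments: {"type":"object","properties":{"steps":{"type":"array","items":{"type":"object","properties":{"fingers":{"type":"number"},"x":{"type":"number"},"y":{"type":"number"},"z":{"type":"number"},"wx":{"type":"number"},"wy":{"type":"number"},"wz":{"type":"number"}}}}},"required":["steps"]}

```bash
mkdir -p pics; python3 - <<'E'
from bench import *
import cv2,numpy as np
o=get_obs();print(o)
for n in("top","side"):
    p,d=snapshot(n);c=camera_info(n);np.savez(n+".npz",p=p,d=d,K=c["camera_matrix"],R=c["R"],t=c["t"])
    cv2.imwrite(f"pics/{n}0.png",p[:,:,::-1]);print(n,c,(d>0).mean())
E
```

```text
{'time': 0.0, 'joints': array([ 1.50323478,  0.50188224, -0.42680035,  1.55145956,  0.22082245,
        1.13828827, -0.21030491]), 'qvel': array([-0.00096647, -0.00087654,  0.00093079, -0.00047029,  0.0001706 ,
        0.00030685,  0.00117639]), 'tau': array([-1.85141221e-04, -5.69506717e+01, -5.81692100e+00, -2.80938703e+01,
        1.03044821e-02,  1.20182137e-02, -1.90801325e-05]), 'eef_pos': array([ 0.21082838, -0.61412133,  0.23023461]), 'ee_rot': array([-9.77936926e-04,  9.86349555e-01,  1.64662020e-01, -1.32457963e-04]), 'ft_force': array([-0.30392117,  0.8953566 , -0.51171283]), 'torque': array([0.03131755, 0.0195531 , 0.02382103]), 'finger_force': 0.0, 'width': 0.08575207946657122}
top {'camera_matrix': array([[442.80651699,   0.        , 316.98884014],
       [  0.        , 442.80651699, 241.25125912],
       [  0.        ,   0.        ,   1.        ]]), 'R': array([[-0.02083407, -0.9996002 ,  0.01911488],
       [-0.99667033,  0.01925792, -0.07922993],
       [ 0.07883014, -0.02070192, -0.99667309]]), 't': array([9.40319637e-04, 5.15039400e-01, 1.25944011e+00])} 0.9958723958333333
side {'camera_matrix': array([[608.93986967,   0.        , 320.47209403],
       [  0.        , 608.93986967, 228.34311687],
       [  0.        ,   0.        ,   1.        ]]), 'R': array([[-0.8948614 , -0.44584899, -0.0210179 ],
       [-0.26040734,  0.55974761, -0.78668331],
       [ 0.36250668, -0.69849931, -0.61699888]]), 't': array([0.45732211, 0.20124638, 1.23986578])} 0.9920052083333334
```

View pics/top0.png

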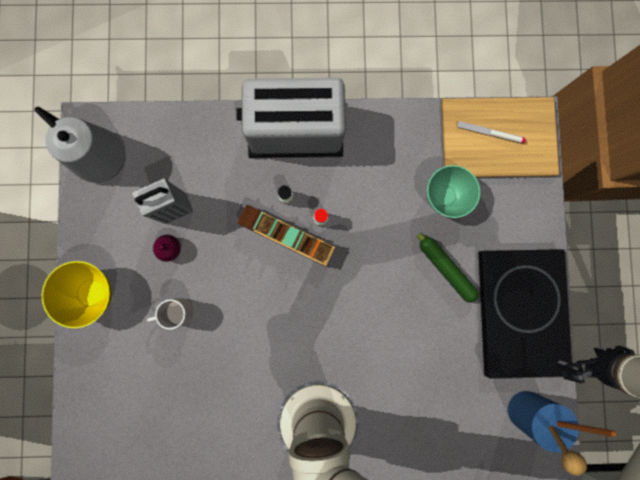

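View pics/side0.png

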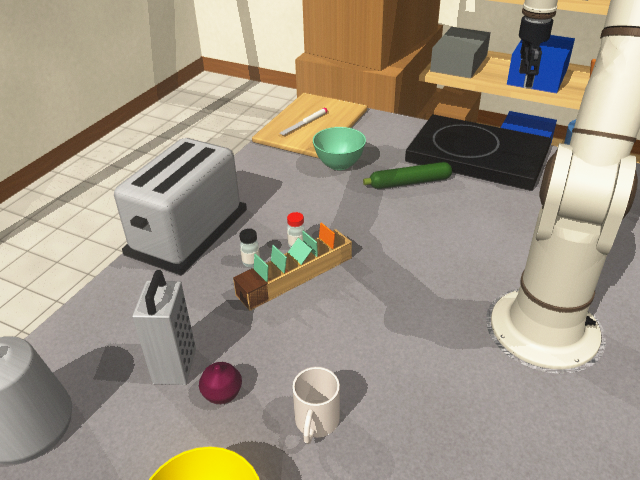

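Top view: the box runs from the dark block at about (247,215) to the far end at about (330,255), with jars at (285,193) and (321,216). Side view: dark block at about (252,287), orange lid at about (328,237). All lids are standing open, lid 3 lower than the rest.

```bash
cat >h.py <<'E'
import cv2,numpy as np
def cloud(n):
    f=np.load(n+".npz");K,R,t,d=f["K"],f["R"],f["t"],f["d"]
    v,u=np.indices(d.shape);P=np.stack([(u-K[0,2])/K[0,0]*d,(v-K[1,2])/K[1,1]*d,d],-1)
    X=(P-t)@R;X[d<=0]=np.nan
    return X,f["p"],cv2.cvtColor(f["p"],cv2.COLOR_RGB2HSV)
E
python3 - <<'E'
from h import *
allp=[]
for n,(x0,y0,x1,y1) in (("top",(232,198,345,272)),("side",(228,222,360,310))):
    X,p,h=cloud(n);s=np.s_[y0:y1,x0:x1];X=X[s];h=h[s].astype(int)
    z=X[...,2];wood=(h[...,1]>70)&(h[...,0]<28)&(z>.02)&(z<.064)
    m=wood.astype(np.uint8);k,l,st,_=cv2.connectedComponentsWithStats(m)
    i=1+np.argmax(st[1:,4]);
    q=X[(wood)]
    c=np.median(q,0)[:2];q=q[np.linalg.norm(q[:,:2]-c,axis=1)<.16]
    print(n,len(q),cv2.minAreaRect(q[:,:2].astype(np.float32)),"z pct",np.percentile(q[:,2],[5,50,90,97]))
    blk=wood&(h[...,2]<110)
    allp.append((n,X,h,q))
    for nm,jm in(("red cap",(h[...,1]>200)&((h[...,0]<4)|(h[...,0]>174))&(z>.07)),("black",(h[...,2]<40)&(z>.07))):
        if jm.sum(): print(nm,jm.sum(),np.median(X[jm],0))
q=np.vstack([a[3] for a in allp]).astype(np.float32)
(c,wh,a)=cv2.minAreaRect(q[:,:2]);B=cv2.boxPoints((c,wh,a));print("joint",c,wh,a);print(B)
for n,X,h,_ in allp:
    z=X[...,2]
    # box frame
    e=sorted([B[1]-B[0],B[2]-B[1]],key=np.linalg.norm)[1];e=e/np.linalg.norm(e);e=e if e[1]>0 else -e
    ex=np.array([e[1],-e[0]]);r=X[...,:2]-np.array(c);by=r@e;bx=r@ex
    m=(abs(bx)<.035)&(z>.06)&(abs(by)<.15)
    print(n,"yaw",np.degrees(np.arctan2(-e[0],e[1])))
    for k,yh in enumerate([.088,.044,0,-.044,-.088]):
        mm=m&(by<yh+.012)&(by>yh-.036)
        if mm.sum()>3: print(k+1,mm.sum(),"zmax",np.percentile(z[mm],97),"by at top",np.median(by[mm&(z>np.percentile(z[mm],80))]),"bx",np.percentile(bx[mm],[3,97]),"ang",np.degrees(np.arctan2(np.percentile(z[mm],90)-.052,yh-np.median(by[mm&(z>np.percentile(z[mm],80))]))))
E
```

```text
top 817 ((0.5672919750213623, 0.07489263266324997), (0.2581920027732849, 0.12689705193042755), 63.003082275390625) z pct [0.02082689 0.05020274 0.0551865  0.05724356]
red cap 120 [ 0.58227971 -0.02045467  0.08446731]
black 3 [0.63115114 0.07771732 0.08584279]
side 2340 ((0.5365102291107178, 0.08510216325521469), (0.27343639731407166, 0.06727875769138336), 63.03749084472656) z pct [0.0222597  0.04204226 0.05332192 0.0554507 ]
red cap 41 [ 0.57710814 -0.00121993  0.07754812]
black 11 [0.63490318 0.08645219 0.07655659]Traceback (most recent call last):
  File "<stdin>", line 16, in <module>
cv2.error: OpenCV(4.12.0) /io/opencv/modules/imgproc/src/convhull.cpp:143: error: (-215:Assertion failed) total >= 0 && (depth == CV_32F || depth == CV_32S) in function 'convexHull'
```

```bash
python3 - <<'E'
from h import *
A=[];Q=[]
for n,(x0,y0,x1,y1) in (("top",(232,198,345,272)),("side",(228,222,360,310))):
    X,p,h=cloud(n);s=np.s_[y0:y1,x0:x1];X=X[s];h=h[s].astype(int);z=X[...,2]
    m=(z>.025)&(z<.062)&(h[...,0]<28)&(h[...,0]>2)&(h[...,1]>70)
    m&=(np.linalg.norm(X[...,:2]-[.582,-.02],axis=-1)>.032)
    k,l,st,_=cv2.connectedComponentsWithStats(cv2.morphologyEx(m.astype(np.uint8),cv2.MORPH_CLOSE,np.ones((3,3))))
    m&=l==1+np.argmax(st[1:,4]);q=X[m].astype(np.float32);Q.append(q)
    print(n,m.sum(),cv2.minAreaRect(q[:,:2].copy()),np.percentile(q[:,2],[50,90,97]))
    dk=m&(h[...,2]<100)&(z>.045);print(" dark",dk.sum(),cv2.minAreaRect(X[dk][:,:2].astype(np.float32)),np.median(X[dk][:,2]))
    A.append((n,X,h))
q=np.vstack(Q);(c,wh,a)=cv2.minAreaRect(q[:,:2].copy());B=cv2.boxPoints((c,wh,a));print("both",c,wh,a,B.round(3).tolist())
e=max([B[1]-B[0],B[2]-B[1]],key=np.linalg.norm);e=e/np.linalg.norm(e)*np.sign(e[1]);ex=np.array([e[1],-e[0]])
for n,X,h in A:
    z=X[...,2];r=X[...,:2]-c;by=r@e;bx=r@ex
    lid=(abs(bx)<.04)&(z>.06)&(z<.11)&(abs(by)<.15)&(h[...,1]>60)
    for i,yh in enumerate([.088,.044,0,-.044,-.088]):
        mm=lid&(by<yh+.016)&(by>yh-.034)
        if mm.sum()>5:
            t=mm&(z>=np.percentile(z[mm],85));zz,bb=z[t].mean(),by[t].mean()
            print(n,i+1,mm.sum(),"top z %.3f by-yh %.3f bx %s ang %.2f"%(zz,bb-yh,np.percentile(bx[mm],[3,97]).round(3),np.arctan2(zz-.052,yh-bb)))
E
```

```text
top 659 ((0.532958447933197, 0.08104802668094635), (0.2784059941768646, 0.0601726658642292), 62.953819274902344) [0.05128056 0.05540622 0.0574324 ]
 dark 368 ((0.535645604133606, 0.08447381854057312), (0.2697632312774658, 0.059828706085681915), 63.35710144042969) 0.05295463988139848
side 2158 ((0.5343157052993774, 0.0806032344698906), (0.28334492444992065, 0.06727132201194763), 63.073646545410156) [0.04457993 0.05335915 0.05538934]
 dark 183 ((0.5338628888130188, 0.0877838134765625), (0.2710622549057007, 0.05935750901699066), 61.74055480957031) 0.051420652296312826
both (0.5343157052993774, 0.0806032344698906) (0.28334492444992065, 0.06727132201194763) 63.073646545410156 [[0.4399999976158142, -0.029999999329447746], [0.5, -0.061000000685453415], [0.628000020980835, 0.19200000166893005], [0.5680000185966492, 0.22200000286102295]]
top 1 31 top z 0.095 by-yh -0.007 bx [-0.025  0.024] ang 1.41
top 2 42 top z 0.094 by-yh -0.008 bx [-0.027  0.021] ang 1.39
top 3 156 top z 0.081 by-yh -0.029 bx [-0.026  0.023] ang 0.78
top 4 68 top z 0.096 by-yh -0.001 bx [-0.025  0.023] ang 1.56
top 5 48 top z 0.097 by-yh -0.005 bx [-0.026  0.023] ang 1.46
side 1 206 top z 0.093 by-yh -0.004 bx [-0.025  0.025] ang 1.47
side 2 217 top z 0.092 by-yh -0.006 bx [-0.025  0.025] ang 1.43
side 3 258 top z 0.080 by-yh -0.027 bx [-0.025  0.025] ang 0.80
side 4 188 top z 0.093 by-yh 0.002 bx [-0.025  0.023] ang 1.63
side 5 213 top z 0.093 by-yh -0.003 bx [-0.025  0.024] ang 1.50
```

Emit:
{"api": "step_arm", "payload": {
  "steps": [
    {"fingers": 0,"x": 0.02,"y": 0.02,"z": 0.0,"wz": 0.08},
    {"fingers": 0,"x": 0.05,"y": 0.04,"z": 0.0,"wz": 0.16},
    {"fingers": 0,"x": 0.08,"y": 0.06,"z": 0.0,"wz": 0.24},
    {"fingers": 0,"x": 0.11,"y": 0.08,"z": 0.0,"wz": 0.32},
    {"fingers": 0,"x": 0.14,"y": 0.1,"z": 0.0,"wz": 0.4},
    {"fingers": 0,"x": 0.17,"y": 0.12,"z": 0.0,"wz": 0.48},
    {"fingers": 0,"x": 0.2,"y": 0.14,"z": 0.0,"wz": 0.56},
    {"fingers": 0,"x": 0.22,"y": 0.165,"z": 0.0,"wz": 0.64}
  ]
}}

```text
invalid input
```

```bash
python3 -c "
from bench import *
o=get_obs();print(o['joints'].round(3),o['eef_pos'].round(4),o['ee_rot'].round(4),o['width'])"
```

```text
[ 1.503  0.502 -0.427  1.551  0.221  1.138 -0.21 ] [ 0.2109 -0.6142  0.2303] [-9.000e-04  9.864e-01  1.647e-01 -1.000e-04] 0.08556886932076635
```

Rows apparently need every field.

Emit:
{"api": "step_arm", "payload": {
  "steps": [
    {"fingers": 0,"x": 0.02,"y": 0.02,"z": 0.0,"wx": 0,"wy": 0,"wz": 0.08},
    {"fingers": 0,"x": 0.05,"y": 0.04,"z": 0.0,"wx": 0,"wy": 0,"wz": 0.16},
    {"fingers": 0,"x": 0.08,"y": 0.06,"z": 0.0,"wx": 0,"wy": 0,"wz": 0.24},
    {"fingers": 0,"x": 0.11,"y": 0.08,"z": 0.0,"wx": 0,"wy": 0,"wz": 0.32},
    {"fingers": 0,"x": 0.14,"y": 0.1,"z": 0.0,"wx": 0,"wy": 0,"wz": 0.4},
    {"fingers": 0,"x": 0.17,"y": 0.12,"z": 0.0,"wx": 0,"wy": 0,"wz": 0.48},
    {"fingers": 0,"x": 0.2,"y": 0.14,"z": 0.0,"wx": 0,"wy": 0,"wz": 0.56},
    {"fingers": 0,"x": 0.22,"y": 0.165,"z": 0.0,"wx": 0,"wy": 0,"wz": 0.64}
  ]
}}

```text
time: 0.77
eef_pos: [0.4337, -0.4485, 0.231]
ee_rot: [0.0, 0.883, 0.469, 0.001]
ft_force: [0.7, -0.6, -0.4]
width: 0.0002
finger_force: 0.0
```

```bash
python3 -c "
from bench import *
o=get_obs();print(o['joints'].round(3),o['eef_pos'].round(4),o['ee_rot'].round(4),o['width'])"
```

```text
[ 1.22   0.493 -0.631  1.616  0.312  1.134 -0.082] [ 0.4337 -0.4485  0.231 ] [2.000e-04 8.834e-01 4.687e-01 7.000e-04] 0.00016793998688133783
```

Emit:
{"api": "step_arm", "payload": {
  "steps": [
    {"fingers": 0,"x": 0.02,"y": 0.035,"z": 0,"wx": 0,"wy": 0,"wz": 0.02},
    {"fingers": 0,"x": 0.04,"y": 0.07,"z": 0,"wx": 0,"wy": 0,"wz": 0.04},
    {"fingers": 0,"x": 0.06,"y": 0.105,"z": 0,"wx": 0,"wy": 0,"wz": 0.06},
    {"fingers": 0,"x": 0.08,"y": 0.14,"z": 0,"wx": 0,"wy": 0,"wz": 0.08},
    {"fingers": 0,"x": 0.1,"y": 0.175,"z": 0,"wx": 0,"wy": 0,"wz": 0.1},
    {"fingers": 0,"x": 0.115,"y": 0.21,"z": 0,"wx": 0,"wy": 0,"wz": 0.11},
    {"fingers": 0,"x": 0.13,"y": 0.245,"z": 0,"wx": 0,"wy": 0,"wz": 0.124},
    {"fingers": 0,"x": 0.14,"y": 0.28,"z": 0,"wx": 0,"wy": 0,"wz": 0.124}
  ]
}}

```text
time: 1.43
eef_pos: [0.5719, -0.1677, 0.231]
ee_rot: [-0.0, 0.854, 0.521, 0.0]
ft_force: [0.6, -0.0, 0.3]
width: -0.0001
finger_force: 0.0
```

Emit:
{"api": "step_arm", "payload": {
  "steps": [
    {"fingers": 0,"x": 0.0,"y": 0.035,"z": 0,"wx": 0,"wy": 0,"wz": 0},
    {"fingers": 0,"x": 0.0,"y": 0.075,"z": 0,"wx": 0,"wy": 0,"wz": 0},
    {"fingers": 0,"x": 0.0,"y": 0.115,"z": 0,"wx": 0,"wy": 0,"wz": 0},
    {"fingers": 0,"x": 0.0,"y": 0.155,"z": 0,"wx": 0,"wy": 0,"wz": 0},
    {"fingers": 0,"x": 0.0,"y": 0.195,"z": 0,"wx": 0,"wy": 0,"wz": 0},
    {"fingers": 0,"x": 0.0,"y": 0.235,"z": -0.01,"wx": 0,"wy": 0,"wz": 0},
    {"fingers": 0,"x": 0.005,"y": 0.275,"z": -0.02,"wx": 0,"wy": 0,"wz": 0},
    {"fingers": 0,"x": 0.01,"y": 0.31,"z": -0.03,"wx": 0,"wy": 0,"wz": 0}
  ]
}}

```text
time: 2.1
eef_pos: [0.5805, 0.1429, 0.201]
ee_rot: [-0.0, 0.854, 0.521, 0.0]
ft_force: [0.1, -1.2, 0.1]
width: 0.0
finger_force: 0.0
```

```bash
python3 -c "
from bench import *
o=get_obs();print(o['joints'].round(3),o['eef_pos'].round(4),o['ee_rot'].round(4),o['width'],o['time'])"
```

```text
[ 0.289  0.519 -0.774  1.709  0.404  1.081 -1.088] [0.5805 0.1429 0.201 ] [-1.000e-04  8.536e-01  5.209e-01  1.000e-04] 1.225796835073794e-05 2.1
```

Emit:
{"api": "step_arm", "payload": {
  "steps": [
    {"fingers": 0,"x": 0.003,"y": 0.02,"z": -0.01,"wx": 0,"wy": 0,"wz": 0},
    {"fingers": 0,"x": 0.006,"y": 0.04,"z": -0.025,"wx": 0,"wy": 0,"wz": 0},
    {"fingers": 0,"x": 0.008,"y": 0.048,"z": -0.05,"wx": 0,"wy": 0,"wz": 0},
    {"fingers": 0,"x": 0.008,"y": 0.048,"z": -0.08,"wx": 0,"wy": 0,"wz": 0},
    {"fingers": 0,"x": 0.008,"y": 0.048,"z": -0.105,"wx": 0,"wy": 0,"wz": 0},
    {"fingers": 0,"x": 0.008,"y": 0.048,"z": -0.12,"wx": 0,"wy": 0,"wz": 0},
    {"fingers": 0,"x": 0.008,"y": 0.048,"z": -0.127,"wx": 0,"wy": 0,"wz": 0},
    {"fingers": 0,"x": 0.008,"y": 0.048,"z": -0.127,"wx": 0,"wy": 0,"wz": 0}
  ]
}}

```text
time: 2.77
eef_pos: [0.588, 0.1876, 0.0726]
ee_rot: [-0.0, 0.854, 0.52, -0.002]
ft_force: [0.9, 0.2, 0.3]
width: 0.0003
finger_force: 0.0
```

```bash
python3 - <<'E'
from bench import *
import cv2,numpy as np
o=get_obs();print(o['eef_pos'].round(4),o['ft_force'].round(2),o['time'])
p,d=snapshot("side");cv2.imwrite("pics/s1.png",cv2.resize(p[180:340,200:400,::-1],(800,640))[:600])
E
```

```text
[0.588  0.1876 0.0726] [0.85 0.15 0.31] 2.7667
```

View pics/s1.png

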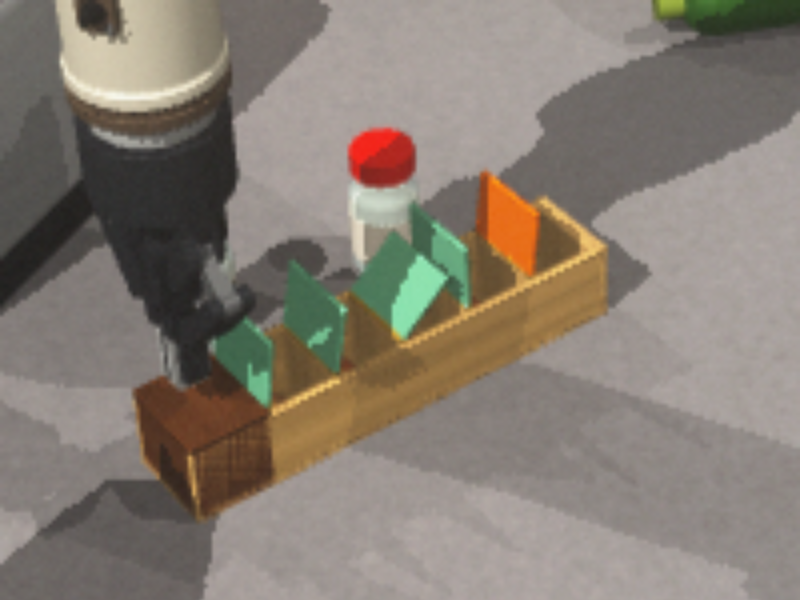

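The tip hovers over the middle of the dark block (about (185,380) in the crop), and lid 1 at (245,360) is untouched. Folding lid 1 next.

Emit:
{"api": "step_arm", "payload": {
  "steps": [
    {"fingers": 0,"x": -0.002,"y": -0.004,"z": 0,"wx": 0,"wy": 0,"wz": 0},
    {"fingers": 0,"x": -0.005,"y": -0.009,"z": 0,"wx": 0,"wy": 0,"wz": 0},
    {"fingers": 0,"x": -0.007,"y": -0.013,"z": 0,"wx": 0,"wy": 0,"wz": 0},
    {"fingers": 0,"x": -0.009,"y": -0.017,"z": 0,"wx": 0,"wy": 0,"wz": 0},
    {"fingers": 0,"x": -0.011,"y": -0.02,"z": 0,"wx": 0,"wy": 0,"wz": 0},
    {"fingers": 0,"x": -0.012,"y": -0.023,"z": 0,"wx": 0,"wy": 0,"wz": 0},
    {"fingers": 0,"x": -0.0135,"y": -0.026,"z": 0,"wx": 0,"wy": 0,"wz": 0},
    {"fingers": 0,"x": -0.0145,"y": -0.0285,"z": 0,"wx": 0,"wy": 0,"wz": 0}
  ]
}}

```text
time: 3.48
eef_pos: [0.5747, 0.1596, 0.0745]
ee_rot: [-0.0, 0.854, 0.52, 0.0]
ft_force: [0.3, 0.2, 0.2]
width: -0.0004
finger_force: 0.4
```

Emit:
{"api": "step_arm", "payload": {
  "steps": [
    {"fingers": 0,"x": -0.0015,"y": -0.0025,"z": -0.003,"wx": 0,"wy": 0,"wz": 0},
    {"fingers": 0,"x": -0.003,"y": -0.006,"z": -0.006,"wx": 0,"wy": 0,"wz": 0},
    {"fingers": 0,"x": -0.005,"y": -0.01,"z": -0.009,"wx": 0,"wy": 0,"wz": 0},
    {"fingers": 0,"x": -0.007,"y": -0.0135,"z": -0.012,"wx": 0,"wy": 0,"wz": 0},
    {"fingers": 0,"x": -0.0085,"y": -0.017,"z": -0.014,"wx": 0,"wy": 0,"wz": 0},
    {"fingers": 0,"x": -0.01,"y": -0.0195,"z": -0.016,"wx": 0,"wy": 0,"wz": 0},
    {"fingers": 0,"x": -0.0115,"y": -0.0225,"z": -0.0165,"wx": 0,"wy": 0,"wz": 0},
    {"fingers": 0,"x": -0.0115,"y": -0.0225,"z": -0.0165,"wx": 0,"wy": 0,"wz": 0}
  ]
}}

```text
time: 4.15
eef_pos: [0.5625, 0.1361, 0.0573]
ee_rot: [0.0, 0.854, 0.52, -0.001]
ft_force: [-0.3, -0.4, 0.1]
width: -0.0003
finger_force: 0.0
```

```bash
cat >see.py <<'E'
import sys
from bench import *
from h import *
o=get_obs();print(o['eef_pos'].round(4),o['ft_force'].round(2),o['time'])
for n in("side","top"):
    p,d=snapshot(n);c=camera_info(n);np.savez(n+".npz",p=p,d=d,K=c["camera_matrix"],R=c["R"],t=c["t"])
    if n=="side":cv2.imwrite(f"pics/{sys.argv[1]}.png",cv2.resize(p[180:330,200:400,::-1],(800,600)))
    X,p,h=cloud(n);h=h.astype(int);r=X[...,:2]-[.5333,.0808];e=np.array([.454,.891]);by=r@e;bx=r@[.891,-.454];z=X[...,2]
    lid=(abs(bx)<.028)&(z>.045)&(z<.11)&(h[...,1]>70)&(((h[...,0]>55)&(h[...,0]<95))|((h[...,0]<12)&(h[...,2]>180)&(by<-.08)))
    for i,yh in enumerate([.088,.044,0,-.044,-.088]):
        m=lid&(by<yh+.006)&(by>yh-.040)
        if m.sum()>5: print(n,i+1,m.sum(),"zmax %.3f"%np.percentile(z[m],95),"by-yh",np.percentile(by[m]-yh,[3,97]).round(3), "z at free edge", np.median(z[m&(by<yh-.03)]).round(4))
E
python3 see.py s2 2>/dev/null
```

```text
[0.5625 0.1361 0.0573] [-0.29 -0.36  0.13] 4.15
side 1 216 zmax 0.057 by-yh [-0.038 -0.001] z at free edge 0.0558
side 2 126 zmax 0.090 by-yh [-0.006  0.005] z at free edge nan
side 3 357 zmax 0.081 by-yh [-0.04  0.  ] z at free edge 0.0795
side 4 166 zmax 0.094 by-yh [0.    0.005] z at free edge nan
side 5 14 zmax 0.095 by-yh [-0.006  0.   ] z at free edge nan
```

View pics/s2.png

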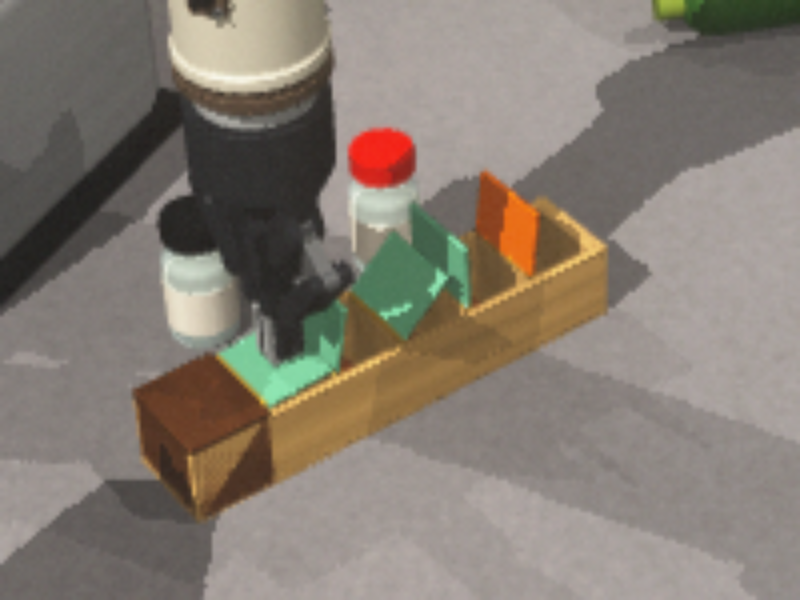

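Lid 1 now lies nearly flat under the tip (about (285,355)), with the box unmoved. I'll lower 2 mm more for margin, then rise and go on to lid 2.

Emit:
{"api": "step_arm", "payload": {
  "steps": [
    {"fingers": 0,"x": 0,"y": 0,"z": -0.002,"wx": 0,"wy": 0,"wz": 0},
    {"fingers": 0,"x": 0,"y": 0,"z": -0.002,"wx": 0,"wy": 0,"wz": 0},
    {"fingers": 0,"x": 0,"y": 0,"z": -0.002,"wx": 0,"wy": 0,"wz": 0},
    {"fingers": 0,"x": 0,"y": 0,"z": 0.008,"wx": 0,"wy": 0,"wz": 0},
    {"fingers": 0,"x": 0,"y": 0,"z": 0.017,"wx": 0,"wy": 0,"wz": 0},
    {"fingers": 0,"x": -0.002,"y": -0.004,"z": 0.017,"wx": 0,"wy": 0,"wz": 0},
    {"fingers": 0,"x": -0.004,"y": -0.008,"z": 0.017,"wx": 0,"wy": 0,"wz": 0},
    {"fingers": 0,"x": -0.006,"y": -0.012,"z": 0.017,"wx": 0,"wy": 0,"wz": 0}
  ]
}}

```text
time: 4.92
eef_pos: [0.5572, 0.1247, 0.0751]
ee_rot: [0.0, 0.854, 0.52, 0.0]
ft_force: [-0.1, -0.3, 0.3]
width: 0.0001
finger_force: 0.4
```

Emit:
{"api": "step_arm", "payload": {
  "steps": [
    {"fingers": 0,"x": -0.0025,"y": -0.0045,"z": 0,"wx": 0,"wy": 0,"wz": 0},
    {"fingers": 0,"x": -0.0045,"y": -0.0085,"z": -0.004,"wx": 0,"wy": 0,"wz": 0},
    {"fingers": 0,"x": -0.0065,"y": -0.0125,"z": -0.008,"wx": 0,"wy": 0,"wz": 0},
    {"fingers": 0,"x": -0.0085,"y": -0.0165,"z": -0.012,"wx": 0,"wy": 0,"wz": 0},
    {"fingers": 0,"x": -0.0105,"y": -0.0205,"z": -0.015,"wx": 0,"wy": 0,"wz": 0},
    {"fingers": 0,"x": -0.0125,"y": -0.0245,"z": -0.017,"wx": 0,"wy": 0,"wz": 0},
    {"fingers": 0,"x": -0.014,"y": -0.0275,"z": -0.0185,"wx": 0,"wy": 0,"wz": 0},
    {"fingers": 0,"x": -0.014,"y": -0.0275,"z": -0.019,"wx": 0,"wy": 0,"wz": 0}
  ]
}}

```text
time: 5.58
eef_pos: [0.5423, 0.0965, 0.0551]
ee_rot: [0.0, 0.854, 0.52, -0.001]
ft_force: [-0.6, -0.2, -0.3]
width: -0.0
finger_force: 0.3
```

```bash
python3 see.py s3 2>/dev/null
```

```text
[0.5423 0.0965 0.0551] [-0.65 -0.16 -0.25] 5.5833
side 1 299 zmax 0.057 by-yh [-0.038 -0.002] z at free edge 0.0546
side 2 213 zmax 0.057 by-yh [-0.038  0.005] z at free edge 0.0536
side 3 239 zmax 0.082 by-yh [-0.04   0.004] z at free edge 0.0824
side 4 148 zmax 0.093 by-yh [0.    0.005] z at free edge nan
```

Emit:
{"api": "step_arm", "payload": {
  "steps": [
    {"fingers": 0,"x": 0,"y": 0,"z": 0,"wx": 0,"wy": 0,"wz": 0},
    {"fingers": 0,"x": 0,"y": 0,"z": 0,"wx": 0,"wy": 0,"wz": 0},
    {"fingers": 0,"x": 0,"y": 0,"z": 0.01,"wx": 0,"wy": 0,"wz": 0},
    {"fingers": 0,"x": 0,"y": 0,"z": 0.019,"wx": 0,"wy": 0,"wz": 0},
    {"fingers": 0,"x": -0.002,"y": -0.004,"z": 0.019,"wx": 0,"wy": 0,"wz": 0},
    {"fingers": 0,"x": -0.004,"y": -0.0075,"z": 0.019,"wx": 0,"wy": 0,"wz": 0},
    {"fingers": 0,"x": -0.006,"y": -0.0115,"z": 0.019,"wx": 0,"wy": 0,"wz": 0},
    {"fingers": 0,"x": -0.006,"y": -0.0115,"z": 0.019,"wx": 0,"wy": 0,"wz": 0}
  ]
}}

```text
time: 6.35
eef_pos: [0.5364, 0.0845, 0.0745]
ee_rot: [0.0, 0.854, 0.52, -0.001]
ft_force: [-0.2, 0.1, -0.6]
width: -0.0003
finger_force: 0.0
```

Emit:
{"api": "step_arm", "payload": {
  "steps": [
    {"fingers": 0,"x": -0.0025,"y": -0.0045,"z": 0,"wx": 0,"wy": 0,"wz": 0},
    {"fingers": 0,"x": -0.0045,"y": -0.0085,"z": -0.004,"wx": 0,"wy": 0,"wz": 0},
    {"fingers": 0,"x": -0.0065,"y": -0.0125,"z": -0.008,"wx": 0,"wy": 0,"wz": 0},
    {"fingers": 0,"x": -0.0085,"y": -0.0165,"z": -0.012,"wx": 0,"wy": 0,"wz": 0},
    {"fingers": 0,"x": -0.0105,"y": -0.0205,"z": -0.015,"wx": 0,"wy": 0,"wz": 0},
    {"fingers": 0,"x": -0.0125,"y": -0.0245,"z": -0.017,"wx": 0,"wy": 0,"wz": 0},
    {"fingers": 0,"x": -0.014,"y": -0.0275,"z": -0.0185,"wx": 0,"wy": 0,"wz": 0},
    {"fingers": 0,"x": -0.014,"y": -0.0275,"z": -0.019,"wx": 0,"wy": 0,"wz": 0}
  ]
}}

```text
time: 7.02
eef_pos: [0.5227, 0.0579, 0.0555]
ee_rot: [-0.0, 0.854, 0.52, -0.0]
ft_force: [-0.8, -0.8, 1.7]
width: -0.0001
finger_force: 0.6
```

```bash
python3 see.py s4 2>/dev/null
```

```text
[0.5227 0.0579 0.0555] [-0.85 -0.85  1.72] 7.0167
side 1 300 zmax 0.057 by-yh [-0.038 -0.002] z at free edge 0.0544
side 2 291 zmax 0.056 by-yh [-0.038  0.004] z at free edge 0.0538
side 3 220 zmax 0.065 by-yh [-0.039  0.005] z at free edge 0.0555
side 4 84 zmax 0.089 by-yh [0.001 0.006] z at free edge nan
top 1 20 zmax 0.057 by-yh [-0.013 -0.004] z at free edge nan
```

View pics/s4.png

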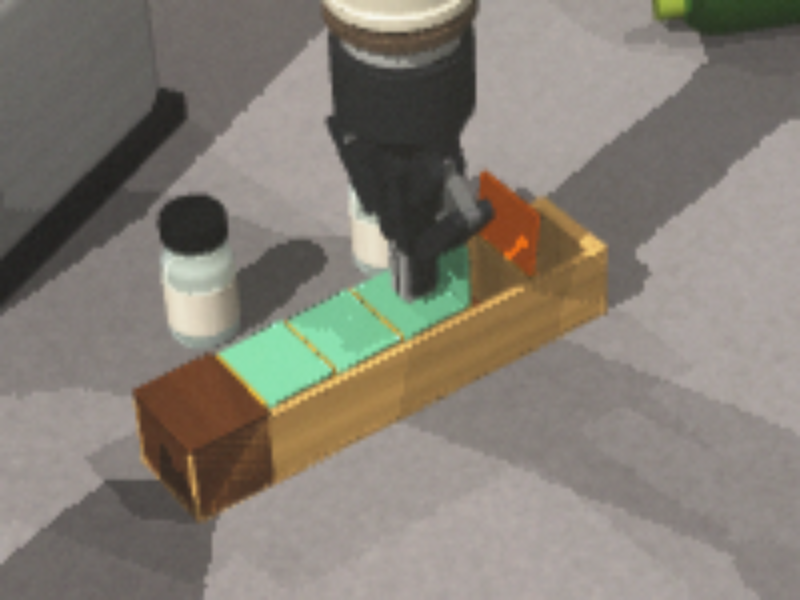

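Lids 1–3 lie flat, and lid 4 (455,275) and the orange lid (510,220) still stand. The jars and box haven't moved. Continuing with lid 4, then lid 5.

Emit:
{"api": "step_arm", "payload": {
  "steps": [
    {"fingers": 0,"x": 0,"y": 0,"z": -0.0005,"wx": 0,"wy": 0,"wz": 0},
    {"fingers": 0,"x": 0,"y": 0,"z": -0.0005,"wx": 0,"wy": 0,"wz": 0},
    {"fingers": 0,"x": 0,"y": 0,"z": 0.01,"wx": 0,"wy": 0,"wz": 0},
    {"fingers": 0,"x": 0,"y": 0,"z": 0.019,"wx": 0,"wy": 0,"wz": 0},
    {"fingers": 0,"x": -0.002,"y": -0.004,"z": 0.019,"wx": 0,"wy": 0,"wz": 0},
    {"fingers": 0,"x": -0.004,"y": -0.0075,"z": 0.019,"wx": 0,"wy": 0,"wz": 0},
    {"fingers": 0,"x": -0.006,"y": -0.0115,"z": 0.019,"wx": 0,"wy": 0,"wz": 0},
    {"fingers": 0,"x": -0.0065,"y": -0.0125,"z": 0.019,"wx": 0,"wy": 0,"wz": 0}
  ]
}}

```text
time: 7.78
eef_pos: [0.5163, 0.045, 0.0747]
ee_rot: [0.0, 0.854, 0.52, -0.0]
ft_force: [-0.5, 0.8, -0.7]
width: 0.0004
finger_force: 0.4
```

Emit:
{"api": "step_arm", "payload": {
  "steps": [
    {"fingers": 0,"x": -0.0025,"y": -0.0045,"z": 0,"wx": 0,"wy": 0,"wz": 0},
    {"fingers": 0,"x": -0.0045,"y": -0.0085,"z": -0.004,"wx": 0,"wy": 0,"wz": 0},
    {"fingers": 0,"x": -0.0065,"y": -0.0125,"z": -0.008,"wx": 0,"wy": 0,"wz": 0},
    {"fingers": 0,"x": -0.0085,"y": -0.0165,"z": -0.012,"wx": 0,"wy": 0,"wz": 0},
    {"fingers": 0,"x": -0.0105,"y": -0.0205,"z": -0.015,"wx": 0,"wy": 0,"wz": 0},
    {"fingers": 0,"x": -0.0125,"y": -0.0245,"z": -0.017,"wx": 0,"wy": 0,"wz": 0},
    {"fingers": 0,"x": -0.0135,"y": -0.027,"z": -0.0185,"wx": 0,"wy": 0,"wz": 0},
    {"fingers": 0,"x": -0.0135,"y": -0.027,"z": -0.019,"wx": 0,"wy": 0,"wz": 0}
  ]
}}

```text
time: 8.45
eef_pos: [0.5024, 0.0182, 0.0553]
ee_rot: [-0.0, 0.854, 0.52, -0.001]
ft_force: [0.2, -0.0, 0.5]
width: 0.0001
finger_force: 0.3
```

```bash
python3 see.py s5 2>/dev/null
```

```text
[0.5024 0.0182 0.0553] [ 0.16 -0.03  0.48] 8.45
side 1 298 zmax 0.057 by-yh [-0.038 -0.002] z at free edge 0.0542
side 2 297 zmax 0.057 by-yh [-0.038  0.005] z at free edge 0.0545
side 3 281 zmax 0.057 by-yh [-0.038  0.005] z at free edge 0.054
side 4 195 zmax 0.057 by-yh [-0.038  0.005] z at free edge 0.0535
side 5 8 zmax 0.066 by-yh [0.001 0.005] z at free edge nan
top 1 225 zmax 0.059 by-yh [-0.039 -0.005] z at free edge 0.0549
top 2 140 zmax 0.058 by-yh [-0.03   0.006] z at free edge 0.0549
```

Emit:
{"api": "step_arm", "payload": {
  "steps": [
    {"fingers": 0,"x": 0,"y": 0,"z": 0,"wx": 0,"wy": 0,"wz": 0},
    {"fingers": 0,"x": 0,"y": 0,"z": 0,"wx": 0,"wy": 0,"wz": 0},
    {"fingers": 0,"x": 0,"y": 0,"z": 0.01,"wx": 0,"wy": 0,"wz": 0},
    {"fingers": 0,"x": 0,"y": 0,"z": 0.019,"wx": 0,"wy": 0,"wz": 0},
    {"fingers": 0,"x": -0.002,"y": -0.004,"z": 0.019,"wx": 0,"wy": 0,"wz": 0},
    {"fingers": 0,"x": -0.004,"y": -0.0075,"z": 0.019,"wx": 0,"wy": 0,"wz": 0},
    {"fingers": 0,"x": -0.006,"y": -0.0115,"z": 0.019,"wx": 0,"wy": 0,"wz": 0},
    {"fingers": 0,"x": -0.0065,"y": -0.012,"z": 0.019,"wx": 0,"wy": 0,"wz": 0}
  ]
}}

```text
time: 9.22
eef_pos: [0.4963, 0.0059, 0.0748]
ee_rot: [0.0, 0.854, 0.52, -0.0]
ft_force: [0.3, 0.0, 0.5]
width: 0.0
finger_force: 0.4
```

Emit:
{"api": "step_arm", "payload": {
  "steps": [
    {"fingers": 0,"x": -0.0025,"y": -0.0045,"z": 0,"wx": 0,"wy": 0,"wz": 0},
    {"fingers": 0,"x": -0.0045,"y": -0.0085,"z": -0.004,"wx": 0,"wy": 0,"wz": 0},
    {"fingers": 0,"x": -0.0065,"y": -0.0125,"z": -0.008,"wx": 0,"wy": 0,"wz": 0},
    {"fingers": 0,"x": -0.0085,"y": -0.0165,"z": -0.012,"wx": 0,"wy": 0,"wz": 0},
    {"fingers": 0,"x": -0.0105,"y": -0.0205,"z": -0.015,"wx": 0,"wy": 0,"wz": 0},
    {"fingers": 0,"x": -0.0125,"y": -0.0245,"z": -0.017,"wx": 0,"wy": 0,"wz": 0},
    {"fingers": 0,"x": -0.014,"y": -0.0275,"z": -0.0185,"wx": 0,"wy": 0,"wz": 0},
    {"fingers": 0,"x": -0.014,"y": -0.0275,"z": -0.0195,"wx": 0,"wy": 0,"wz": 0}
  ]
}}

```text
time: 9.88
eef_pos: [0.4818, -0.0213, 0.0548]
ee_rot: [-0.0, 0.854, 0.52, -0.001]
ft_force: [0.1, -0.5, 0.7]
width: 0.0002
finger_force: 0.3
```

Emit:
{"api": "step_arm", "payload": {
  "steps": [
    {"fingers": 0,"x": 0,"y": 0,"z": 0,"wx": 0,"wy": 0,"wz": 0},
    {"fingers": 0,"x": 0,"y": 0,"z": 0,"wx": 0,"wy": 0,"wz": 0},
    {"fingers": 0,"x": 0,"y": 0,"z": 0.01,"wx": 0,"wy": 0,"wz": 0},
    {"fingers": 0,"x": 0,"y": 0,"z": 0.03,"wx": 0,"wy": 0,"wz": 0},
    {"fingers": 0,"x": 0,"y": 0,"z": 0.06,"wx": 0,"wy": 0,"wz": 0},
    {"fingers": 0,"x": 0,"y": -0.03,"z": 0.09,"wx": 0,"wy": 0,"wz": 0},
    {"fingers": 0,"x": 0,"y": -0.06,"z": 0.12,"wx": 0,"wy": 0,"wz": 0},
    {"fingers": 0,"x": 0,"y": -0.09,"z": 0.13,"wx": 0,"wy": 0,"wz": 0}
  ]
}}

```text
time: 10.55
eef_pos: [0.4851, -0.11, 0.1901]
ee_rot: [0.002, 0.853, 0.522, 0.002]
ft_force: [1.2, 0.0, 0.0]
width: -0.0002
finger_force: 0.0
```

Emit:
{"api": "step_arm", "payload": {
  "steps": [
    {"fingers": 0,"x": 0,"y": -0.03,"z": 0,"wx": 0,"wy": 0,"wz": 0},
    {"fingers": 0,"x": 0,"y": -0.06,"z": 0,"wx": 0,"wy": 0,"wz": 0},
    {"fingers": 0,"x": 0,"y": -0.09,"z": 0,"wx": 0,"wy": 0,"wz": 0},
    {"fingers": 0,"x": 0,"y": -0.12,"z": 0,"wx": 0,"wy": 0,"wz": 0},
    {"fingers": 0,"x": 0,"y": -0.13,"z": 0,"wx": 0,"wy": 0,"wz": 0},
    {"fingers": 0,"x": 0,"y": -0.13,"z": 0,"wx": 0,"wy": 0,"wz": 0},
    {"fingers": 0,"x": 0,"y": -0.13,"z": 0,"wx": 0,"wy": 0,"wz": 0},
    {"fingers": 0,"x": 0,"y": -0.13,"z": 0,"wx": 0,"wy": 0,"wz": 0}
  ]
}}

```text
time: 11.22
eef_pos: [0.483, -0.238, 0.1857]
ee_rot: [-0.0, 0.853, 0.522, 0.0]
ft_force: [0.0, -0.3, 0.0]
width: -0.0001
finger_force: 0.0
```

```bash
python3 see.py s6 2>/dev/null
```

```text
[ 0.483  -0.238   0.1857] [ 0.05 -0.27  0.01] 11.2167
side 1 300 zmax 0.057 by-yh [-0.039 -0.002] z at free edge 0.0545
side 2 299 zmax 0.057 by-yh [-0.039  0.005] z at free edge 0.0541
side 3 280 zmax 0.056 by-yh [-0.038  0.004] z at free edge 0.0536
side 4 269 zmax 0.057 by-yh [-0.038  0.005] z at free edge 0.0546
side 5 14 zmax 0.056 by-yh [-0.013  0.006] z at free edge nan
top 1 227 zmax 0.059 by-yh [-0.039 -0.004] z at free edge 0.055
top 2 256 zmax 0.059 by-yh [-0.038  0.005] z at free edge 0.0554
top 3 252 zmax 0.058 by-yh [-0.039  0.005] z at free edge 0.0542
top 4 253 zmax 0.058 by-yh [-0.039  0.005] z at free edge 0.0549
top 5 29 zmax 0.058 by-yh [-0.027  0.006] z at free edge 0.0537
```

View pics/s6.png

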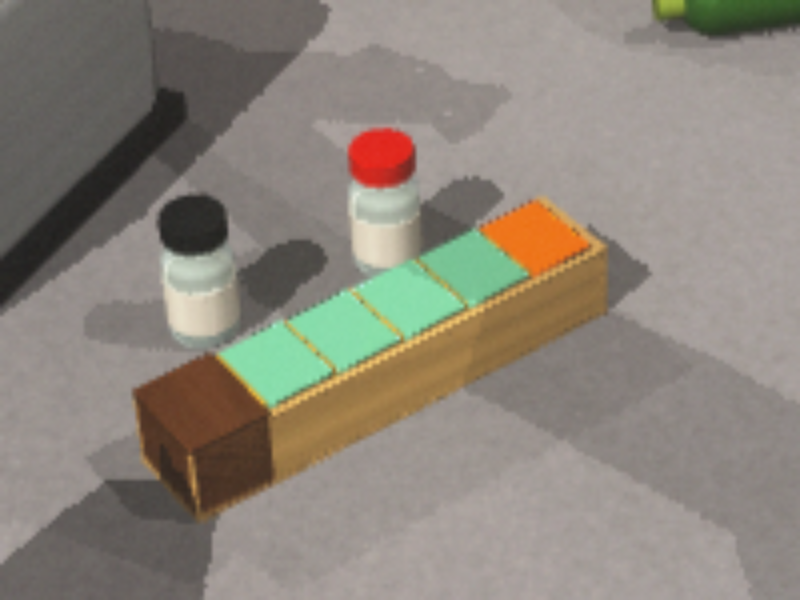

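All five lids lie flat (orange at about (535,238)). The box and jars are at the same pixels as before, and the hand is clear.

```bash
python3 -c "
from bench import *
print(close_job())"
```

```text
the job is handed in; nothing more can be done
None
```

All five lids were folded shut in order, first to last, and the last pictures show them lying flat with the box and jars unmoved; the hand is clear and the job is handed in at about 11 s (no verdict was returned).

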